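# Close the desiccator jar with its double lid, then lift off the outer cap alone

### The arm

A 6-joint arm with a two-finger parallel gripper is mounted at the origin on the work surface. World frame = base frame: x ahead of the robot, y to its left, z up, the work surface at z = 0. Lengths are in mm, angles in degrees, forces in N, time in s.
With the tool pointing down it reaches from about 300 to 850 mm from the base axis. Payload 5.4 kg.
Tool frame: the origin (TCP) lies at the very end of the fingers, on their centre line; the grasp point (between the pads) lies 19 mm behind it; z points along the fingers, y is the direction in which the jaws open and shut (so a half turn about z gives the same grasp; the last joint's range is limited). The gripper opens to 85 mm and grips with 20 to 120 N. Pads are 22 mm wide; open, the fingers measure 114 mm over their backs; the gripper's body (76 mm by 85 mm) begins 54 mm behind the grasp point. The pads swing forward as they close: fully open they stand 13 mm farther back than shut.
Start: joints at [-81.996, 9.076, 91.501, -0, 79.423, -12.038], TCP at [197.034, -540.17, 231.299] pointing down, gripper open.
Joint ranges: [-166.64, 166.64], [-54.1, 131.32], [10.49, 154.53], [-73.88, 253.88], [9.74, 151.15], [-171.62, 171.62]. Speed limits (degrees/s): [147.25, 147.25, 180, 180, 180, 180].

### API

Orientations are given as a 3x3 rotation matrix whose columns are the frame's x, y, z axes.
In Python, from station import bot gives the robot as it stands.
- The arm moves only by the shell command python3 -m jog 'ROWS' [FORCE]. ROWS is JSON, a list that holds one entry, the list of rows, each a list of 7 numbers: the opening, from 0 (shut) to 1 (fully open), then the shift along the world's x, y, z in cm, then the turn, a rotation vector about the world's x, y, z in degrees. A call has 1 to 10 rows; each row shifts and turns the commanded pose from where the row before left it; what a row does not reach is not made up. A row lasts 1/12 s, in which the tool goes at most 41.7 mm and 7.16 degrees, less where a joint would pass 70% of its speed; a pose out of reach is approached as far as the arm can. A call with a gripper value outside its range is refused whole. The fingers move at their own pace and stop on an object; FORCE is the grip in N (left out, the last holds). Time passes only in rows, so rows that do not move let the fingers close. It gives the time, the measured TCP pose, the force and the opening at its end, in the units of the state.
- bot.read_state(): the state, without advancing time (a new reading comes with each control period).
- bot.camera(name): name is "scene" or "top" or "wrist"; returns a dict with "color" (480x640x3 uint8, blue, green, red), "depth" (480x640 float32, mm along the optical axis (not along the pixel's ray), 0 where there is no reading), "K" (3x3 intrinsics, pixels), "R" (3x3) and "t" (3): a world point X has camera coordinates R X + t. Camera axes: x right, y down, z forward; pixel columns grow to the right and rows downward; lengths in mm; the calibration is good to about 2 mm. A picture is of the moment at which its call begins.
- bot.job_done(): hands the job in, once; it reports no verdict.
Trained networks look in the newest picture that a camera, given by its name, has taken for a name from the list of things; names that differ only in an ending like _2 or _b are one class to them, and where a whole thing is asked for, a point or a joint stands for the part that bears it (a point fixed in the world has none). Each returns a list of dicts, best first, with "p" (0 to 1); they miss things now and then, are a little off and sometimes report something else, mostly with a low value. They report only what shows in the picture. A call takes as long as a camera call. They do not tell look-alikes from the thing itself.
- bot.find_in(query, camera): "xy" ([column, row] in pixels, amid what is visible of it).
- bot.cut_out(query, camera): "mask" (480x640 bool, what is visible of it) and "xy" ([column, row] in pixels, amid what is visible of it).
The state is a dict: "clock": time; "joint_positions": joint angles; "qvel": joint speeds; "tau": joint torques, N m; "position": TCP position; "tcp_rot": TCP orientation; "force": force on the tool from outside, world axes, zero at the start; "torque": the same for the moment, N m; "width": opening from 0.0 (shut) to 1.0 (fully open).
Only numpy, scipy, OpenCV 4.12 (cv2) and the standard library are available. Lean on these libraries where they do the work, as an engineer would, in place of code of your own. Each camera call takes 0.05 s, during which the arm holds its last target.

### The job

The double lid of the desiccator jar (a vented inner lid with an aluminium cap nested on it) stands on the bench: pick the pair up together by the collar of the inner lid, lower it until the inner lid is fully home in the mouth of the jar, and let go of it only then. Next lift the outer cap alone by its knob so that the jar can breathe, leaving the inner lid fully seated and undisturbed, and finish while still holding the cap level, about 8 cm straight above its place. The jar stays where it stands, and leave the other things on the bench alone.

Things in the scene. Friction and masses are not known exactly. Their poses are not given: they have to be found in the camera images.
- jar_rim (a point): centre of the mouth of the jar, level with its rim, 90 mm above the bench. The jar is loose, stands upright, about 0.6 kg: clear body 90 mm across on a cream foot, shoulder at 55 to 65 mm height, then an upright cream neck 25 mm tall, 54 mm outside and 46 mm inside diameter, 25 mm deep. z is up.
- collar_center (a point): half-way up the axis of the inner lid's collar (loose, 0.12 kg): cream, round, 56 mm across, 20 mm tall, upright sided, to be gripped. Below it a dark plug 40 mm across, 14 mm tall (foot tapered to 34 mm) fits the neck, 3 mm to spare all round; home, this point is 10 mm above the rim. It starts standing on its plug, this point 24 mm up. On top: boss 37 mm across, 6 mm tall. z up.
- knob_center (a point): centre of the outer cap's knob (loose cap, 0.06 kg, held down by its weight only): upright black cylinder 16 mm across, 16 mm tall. Under it the aluminium cap, 48 mm across, 10.5 mm tall, hollow below, rests on the collar around the boss, 2 mm to spare all round. Nested, this point is 28.5 mm above the collar's centre, the knob's top 36.5 mm. z up.
- dish_stack: bystander: stack of four culture dishes standing on the bench, 90 mm across, 62 mm tall; origin at the centre of its underside, z up.
- reagent_jar: bystander: closed amber jar with white cap, 60 mm across, 100 mm tall; origin at the centre of its underside, z up.
- card: bystander: flat white plastic plate lying on the bench, 120 by 100 mm, 6 mm thick; origin at the centre of its underside, z up.
There are look-alikes about, which are no part of the job. Of the things that look like the part that bears knob_center, the middle-sized one is meant.

How it is judged (in metres and radians):
On the way, in this order (a step that is already met when the one before it is completed fails the run):
1. the pair is lifted off the bench together, the cap still nested (height (world z) of collar_center above 0.06 m and distance between knob_center and collar_center below 0.032 m), for 0.2 s.
2. the inner lid is fully home in the jar with the cap still nested on it, and let go (horizontal distance between collar_center and jar_rim below 0.005 m and z of collar_center in the frame of jar_rim below 0.0125 m and angle between collar_center's own z axis and vertical below 0.06 rad and distance between knob_center and collar_center below 0.032 m and contact force between the fingers and inner_lid below 0.2 N and contact force between the fingers and outer_cap below 0.2 N), for 0.2 s.
At the end, for the whole second after the job is handed in: Inner lid home in the jar (5 mm off centre, 2.5 mm above seat, 0.06 rad) and untouched; cap held still in the fingers, 50 mm or more above its nested place, within 40 mm of the jar's axis, tilted under 15 degrees, touching neither lid nor jar; jar upright (horizontal distance between collar_center and jar_rim below 0.005 m and z of collar_center in the frame of jar_rim below 0.0125 m and angle between each of collar_center, jar_rim's own z axis and vertical below 0.06 rad and z of knob_center in the frame of collar_center above 0.0785 m and horizontal distance between knob_center and jar_rim below 0.04 m and angle between knob_center's own z axis and vertical below 0.26 rad and contact force between the fingers and outer_cap above 1 N and contact force between outer_cap and inner_lid below 0.1 N and contact force between outer_cap and jar below 0.1 N and contact force between each of the arm, the fingers and inner_lid below 0.2 N and linear speed of outer_cap below 0.03 m/s and linear speed of inner_lid below 0.02 m/s); the arm keeps its last pose, push and grip.
It fails at once if the cap comes off the inner lid (by more than about 5 mm) while the inner lid is not home in the jar (7 mm sideways, 4 mm up): carried apart, or the inner lid disturbed by lifting the cap (distance between knob_center and collar_center above 0.034 m and not (horizontal distance between collar_center and jar_rim below 0.007 m and z of collar_center in the frame of jar_rim below 0.014 m)).
It fails at once if the inner lid is dropped: out of the fingers more than 6 mm above its seat over the jar (horizontal distance between collar_center and jar_rim below 0.03 m and z of collar_center in the frame of jar_rim above 0.016 m and contact force between the fingers and inner_lid below 0.05 N).
It fails at once if the jar is pushed more than 30 mm or tipped more than 0.2 rad (distance of jar_rim from where it was at the start of the episode above 0.03 m or angle between jar_rim's own z axis and vertical above 0.2 rad).
It fails at once if a bystander (dish stack, reagent jar, white plate) is moved more than 20 mm or tipped (distance of any of dish_stack, reagent_jar, card from where it was at the start of the episode above 0.02 m or angle between any of dish_stack, reagent_jar, card's own z axis and vertical above 0.3 rad).
It also fails if it takes over 48 s, if anything falls off the work surface, if the arm or the gripper's body presses on something with over 40 N, if the wrist force passes 120 N, or if a joint passes its speed limit or range.

## Working session

There is one attempt and no reset: what is moved stays moved. The work goes in short steps, Python scripts to look and compute and a shell command to move; the robot and the scene stay as the last step left them, time stands still between calls to the robot, and variables do not carry over. Pictures are saved under pics/ and viewed, and the job is handed in when it is done.

```bash
mkdir -p pics; ls; cat > h.py <<'E'
import numpy as np, cv2
from station import bot
def world(c,uv,d=None):
    u,v=uv
    if d is None: d=c["depth"][int(round(v)),int(round(u))]
    p=np.linalg.inv(c["K"])@np.array([u,v,1.0])*d
    return c["R"].T@(p-c["t"])
def cloud(c):
    d=c["depth"]; v,u=np.mgrid[0:480,0:640]
    p=np.stack([u,v,np.ones_like(u)],-1).reshape(-1,3)@np.linalg.inv(c["K"]).T*d.reshape(-1,1)
    return ((p-c["t"])@c["R"]).reshape(480,640,3)
E
python3 - <<'E'
from h import *
for n in ["scene","top"]:
    c=bot.camera(n); cv2.imwrite(f"pics/{n}0.png",c["color"]); np.savez(f"{n}0.npz",**c)
    for q in ["jar_rim","collar_center","knob_center","dish_stack","reagent_jar","card"]:
        for r in bot.cut_out(q,n):
            m=r["mask"]&(c["depth"]>0); W=cloud(c)[m]
            print(n,q,round(r["p"],2),np.round(r["xy"]),m.sum(),np.round(np.median(W,0)) if m.any() else None, np.round(W.max(0)-W.min(0)), np.round(W[:,2].max()))
print(bot.read_state())
E
```

```text
pics
scene jar_rim 0.74 [326. 324.] 4060 [652. 192.  59.] [149. 141.  95.] 94.0
scene collar_center 0.67 [358. 264.] 467 [491. 120.  28.] [88. 81. 39.] 38.0
scene knob_center 0.96 [358. 251.] 569 [478. 110.  46.] [100.  84.  64.] 64.0
scene knob_center 0.9 [409. 238.] 1005 [373. 138.  17.] [93. 81. 41.] 42.0
scene knob_center 0.65 [297. 273.] 264 [548.  38.   8.] [40. 39. 22.] 22.0
scene dish_stack 0.89 [185. 234.] 2818 [ 643. -138.   58.] [143. 177.  68.] 68.0
scene reagent_jar 0.6 [256. 188.] 1790 [ 473. -121.   65.] [154. 191. 104.] 105.0
scene card 0.85 [516. 356.] 4511 [484. 399.   8.] [148. 138.  13.] 11.0
top jar_rim 0.7 [259. 179.] 2214 [626. 172.  63.] [85. 85. 86.] 93.0
top collar_center 0.64 [312. 274.] 47 [461.  83.  34.] [27. 18. 45.] 44.0
top knob_center 0.97 [301. 268.] 619 [473. 105.  45.] [45. 45. 31.] 64.0
top knob_center 0.81 [282. 330.] 1289 [366. 131.  16.] [68. 69. 42.] 41.0
top knob_center 0.64 [337. 231.] 272 [545.  36.   7.] [32. 34. 23.] 21.0
top dish_stack 0.57 [454. 179.] 2704 [ 628. -151.   62.] [108. 113.  68.] 66.0
top reagent_jar 0.8 [448. 276.] 1514 [
[... 190 characters left out ...]
15003311e+01, -3.35605390e-04,
        7.94228525e+01, -1.20357087e+01]), 'qvel': array([ 0.01094684, -0.06597708,  0.10523626,  0.0438137 , -0.00471293,
       -0.05198481]), 'tau': array([-8.18792760e-04, -3.95918620e+01, -3.31640518e+01, -3.18442362e-04,
        5.94272460e-04, -1.37840289e-05]), 'position': array([ 197.02980309, -540.18383192,  231.31697023]), 'tcp_rot': array([[ 9.39457572e-01,  3.42665244e-01, -6.87068181e-07],
       [ 3.42665244e-01, -9.39457572e-01, -3.64673114e-05],
       [-1.31415516e-05,  3.40240575e-05, -9.99999999e-01]]), 'force': array([-1.04177542, -0.07134807,  0.13155188]), 'torque': array([0.00518239, 0.00646084, 0.01474628]), 'width': 1.0000804564958146}
```

```bash
python3 - <<'E'
from h import *
a=cv2.imread("pics/scene0.png");b=cv2.imread("pics/top0.png")
cv2.imwrite("pics/crop0.png",np.hstack([cv2.resize(a[180:380,240:460],None,fx=1.8,fy=1.8),cv2.resize(b[130:330+30,220:440],None,fx=1.565,fy=1.565)[:360]]))
E
```

```text
(no output)
```

View pics/scene0.png

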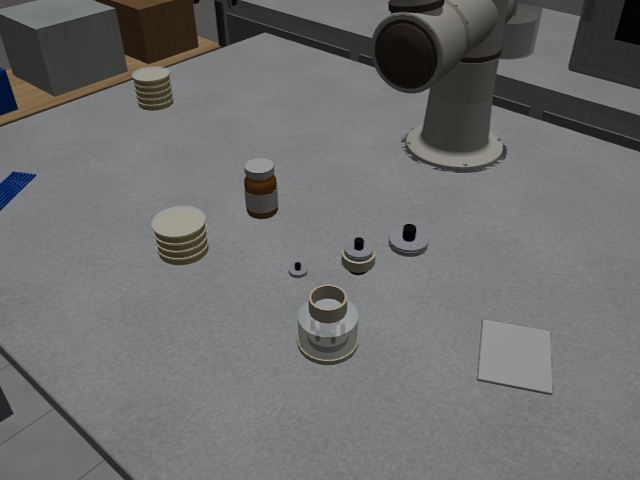

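View pics/top0.png

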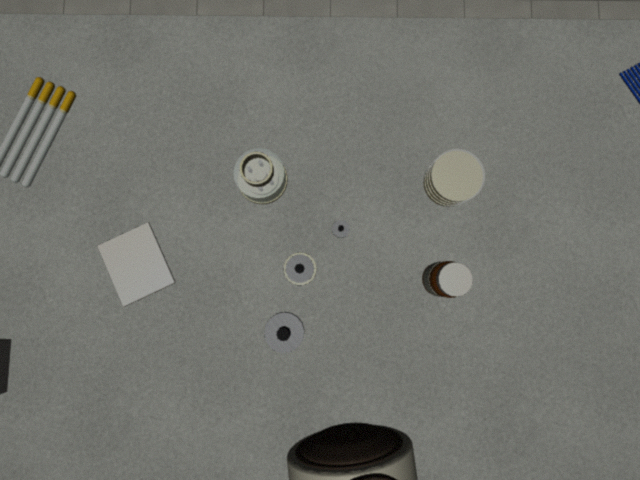

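View pics/crop0.png

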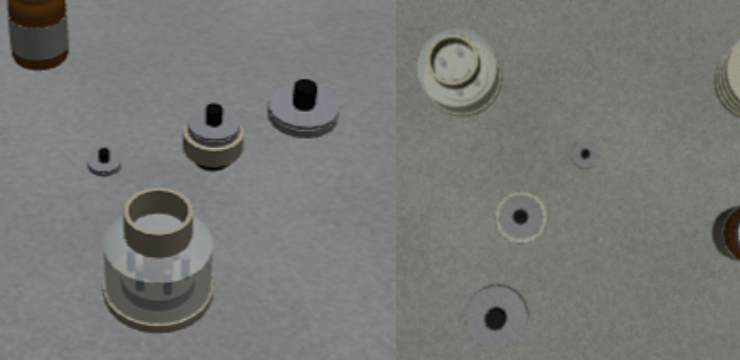

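Three things look like the knobbed cap: small at scene (297,273) / top (337,231), middle at (358,251) / (301,268), and large at (409,238) / (282,330). The middle one is meant: it is the only one nested on a cream collar, as the crop shows. Next I measure its axis and the jar's.

```bash
cat >> h.py <<'E'
from scipy.optimize import least_squares
def fitc(P,r=None):
    P=P[:,:2]; x0=P.mean(0)
    if r is None:
        s=least_squares(lambda q:np.hypot(*(P-q[:2]).T)-q[2],[*x0,25],loss="soft_l1")
    else: s=least_squares(lambda q:np.hypot(*(P-q[:2]).T)-r,x0,loss="soft_l1")
    return np.round(s.x,1),round(float(np.median(abs(s.fun))),2),len(P)
E
python3 - <<'E'
from h import *
for n in ["scene","top"]:
    c=dict(np.load(n+"0.npz")); W=cloud(c).reshape(-1,3); W=W[c["depth"].ravel()>0]
    near=lambda x,y,r,a,b: W[(np.hypot(W[:,0]-x,W[:,1]-y)<r)&(W[:,2]>a)&(W[:,2]<b)]
    B=near(540,200,60,-20,20); print(n,"bench",np.median(B[:,2]))
    k=near(473,105,40,54,70); print("knobtop",np.median(k,0),k.shape)
    k=near(473,105,40,41,53); print("captop mean",k.mean(0),(k.max(0)+k.min(0))/2,k.shape)
    k=near(473,105,40,30,40); 
    if len(k)>5: print("collar top",fitc(k),np.median(k[:,2]))
    k=near(634,174,50,84,100); print("rim",fitc(k),fitc(k,25.),np.median(k[:,2]))
    k=near(634,174,50,66,84); print("neck",fitc(k,27.),len(k))
E
```

```text
scene bench 1.6729898367519103
knobtop [474.61347523 106.22770032  61.31741814] (77, 3)
captop mean [477.15394561 108.50319734  46.05388573] [473.95108317 105.2763582   46.94729993] (402, 3)
collar top (array([472.5, 104.7,  25.8]), 1.69, 242) 35.531196999510726
rim (array([633.5, 176.8,  24.8]), 0.93, 489) (array([633.5, 176.8]), 0.96, 489) 89.98603403371084
neck (array([634.9, 177.6]), 2.31, 847) 847
top bench 0.36044503379148285
knobtop [473.54209587 105.24770974  60.80578919] (69, 3)
captop mean [473.44156089 105.17513511  44.77892652] [473.93844605 105.15976152  45.5119023 ] (559, 3)
collar top (array([473.7, 105.5,  25.9]), 0.91, 205) 34.24213852296462
rim (array([632.7, 176.2,  24.8]), 1.11, 289) (array([632.7, 176.2]), 1.09, 289) 89.61212982796702
neck (array([629. , 175.3]), 4.04, 318) 318
```

```bash
python3 -m jog '[[[1,1.6,3.7,0,0,0,0],[1,1.6,3.7,0,0,0,0],[1,1.6,3.7,0,0,0,0],[1,1.6,3.7,0,0,0,0],[1,1.6,3.7,0,0,0,0],[1,1.6,3.7,0,0,0,0],[1,1.6,3.7,0,0,0,0],[1,1.6,3.7,0,0,0,0],[1,1.6,3.7,0,0,0,0],[1,1.6,3.7,0,0,0,0]]]' 40
```

```text
clock: 1.53
position: [357.4, -168.4, 231.6]
tcp_rot: [[0.94, 0.342, 0.001], [0.342, -0.94, -0.001], [0.001, 0.001, -1.0]]
force: [-0.2, -0.2, 1.0]
width: 0.998
```

```bash
python3 -m jog '[[[1,1.45,3.44,0,0,0,0],[1,1.45,3.44,0,0,0,0],[1,1.45,3.44,0,0,0,0],[1,1.45,3.44,0,0,0,0],[1,1.45,3.44,0,0,0,0],[1,1.45,3.44,0,0,0,0],[1,1.45,3.44,0,0,0,0],[1,1.45,3.44,0,0,0,0],[1,0,0,-1,0,0,0],[1,0,0,0,0,0,0]]]'
python3 - <<'E'
from h import *
s=bot.read_state(); print(s["position"],s["force"])
c=bot.camera("wrist"); cv2.imwrite("pics/w1.png",c["color"]); np.savez("w1.npz",**c)
for r in bot.find_in("knob_center","wrist")+bot.find_in("collar_center","wrist"): print(r, world(c,r["xy"]))
W=cloud(c).reshape(-1,3); W=W[c["depth"].ravel()>0]
near=lambda x,y,r,a,b: W[(np.hypot(W[:,0]-x,W[:,1]-y)<r)&(W[:,2]>a)&(W[:,2]<b)]
for a,b in [(56,70),(41,50),(31,38)]:
    k=near(473,105,40,a,b); print(a,len(k)); 
    if len(k)>10: print(np.median(k,0),(k.max(0)+k.min(0))/2,fitc(k))
k=near(633,176,40,80,100)
if len(k)>10: print("rim",np.median(k,0),fitc(k))
E
```

```text
clock: 2.37
position: [472.3, 106.6, 219.7]
tcp_rot: [[0.938, 0.346, -0.003], [0.346, -0.938, -0.0], [-0.003, -0.001, -1.0]]
force: [0.2, -1.6, -0.1]
width: 1.003
[472.25065703 106.60013381 219.70280888] [ 0.18518873 -1.57574636 -0.05729702]
{'xy': [251.1, 290.8], 'p': 0.75} [376.0909994  133.88453029  30.12248668]
{'xy': [319.4, 205.3], 'p': 0.72} [480.06326112 106.62717297  61.14678912]
{'xy': [323.7, 176.7], 'p': 0.75} [497.2676626  109.07465747  33.74941679]
56 330
[474.52252936 105.67017651  60.53360376] [474.1780239  105.51718047  59.119748  ] (array([474.5, 105.6,   5.6]), 1.41, 330)
41 2256
[476.63129492 106.59135983  44.53946305] [474.01154022 105.41623651  45.45716737] (array([473.4, 105.3,  17.9]), 3.39, 2256)
31 717
[488.32956439 113.26133212  34.04900291] [473.81437024 105.37561981  34.51914449] (array([473.2, 105.2,  26.3]), 0.9, 717)
```

View pics/w1.png

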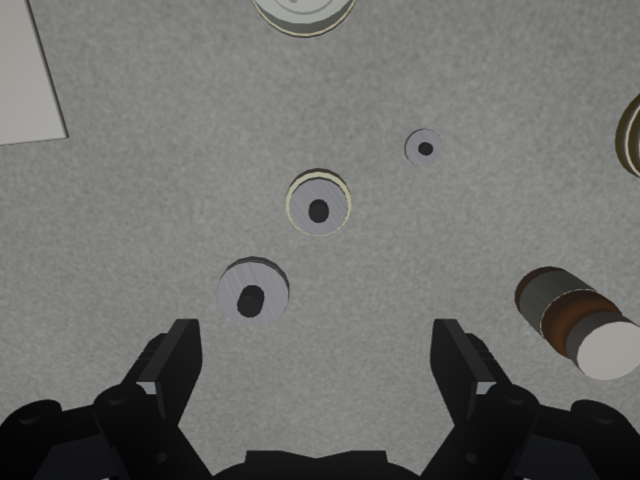

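The wrist view shows the pair at (318,205) between the large cap (253,290) and the small one (422,148), with all three views agreeing on (474, 105.4). I descend around it.

```bash
python3 -m jog '[[[1,0,0,0,0,0,0],[1,0.1,0.03,-3,0,0,0],[1,0,0,-3,0,0,0],[1,0,0,-3,0,0,0],[1,0,0,-3,0,0,0],[1,0,0,-2,0,0,0],[1,0,0,-1,0,0,0],[1,0,0,0,0,0,0],[1,0,0,0,0,0,0]]]'; python3 - <<'E'
from h import *
c=bot.camera("wrist"); cv2.imwrite("pics/w2.png",c["color"])
s=bot.read_state(); print(s["position"],s["tcp_rot"])
W=cloud(c).reshape(-1,3); W=W[c["depth"].ravel()>0]
near=lambda x,y,r,a,b: W[(np.hypot(W[:,0]-x,W[:,1]-y)<r)&(W[:,2]>a)&(W[:,2]<b)]
for a,b in [(58,64),(41,50),(31,38)]:
    k=near(473,105,32,a,b); print(a,len(k)); 
    if len(k)>10: print(np.median(k,0),(k.max(0)+k.min(0))/2,fitc(k))
E
```

```text
clock: 3.27
position: [474.6, 104.8, 72.2]
tcp_rot: [[0.94, 0.342, 0.001], [0.342, -0.94, -0.0], [0.001, 0.0, -1.0]]
force: [-0.4, 0.3, 0.3]
width: 0.998
[475.39233005 104.89321755  72.94866129] [[ 9.39688558e-01  3.42019907e-01  2.79250915e-03]
 [ 3.42021516e-01 -9.39692115e-01 -1.05590173e-04]
 [ 2.58798489e-03  1.05432009e-03 -9.99996095e-01]]
58 990
[474.56810275 105.57801179  60.51977209] [473.98867581 105.5434863   60.0961034 ] (array([474.3, 105.6,   5.6]), 1.36, 990)
41 6158
[478.45420708 107.77946735  44.59021014] [473.91437065 105.33938225  45.50048571] (array([472.7, 105. ,  18.3]), 3.31, 6158)
31 1862
[492.49915124 113.92370042  34.07739142] [477.43499546 105.3418782   34.50913621] (array([473. , 105.1,  26.2]), 1.19, 1862)
```

View pics/w2.png

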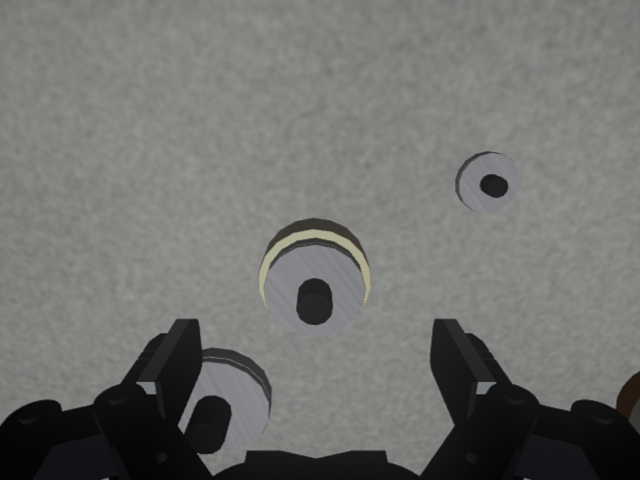

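```bash
python3 -m jog '[[[1,0,0,-2,0,0,0],[1,0,0.03,-2,0,0,0],[1,0,0,-1.5,0,0,0],[1,0,0,-0.9,0,0,0],[1,0,0,0,0,0,0],[1,0,0,0,0,0,0],[1,0,0,0,0,0,0]]]'
```

```text
clock: 3.9
position: [475.5, 105.6, 8.9]
tcp_rot: [[0.939, 0.343, 0.003], [0.343, -0.939, -0.0], [0.003, 0.001, -1.0]]
force: [0.6, 0.4, 0.0]
width: 1.004
```

```bash
python3 -m jog '[[[0.8,0,0,0,0,0,0],[0.75,0,0,0,0,0,0],[0.7,0,0,0,0,0,0],[0.6,0,0,0,0,0,0],[0.5,0,0,0,0,0,0],[0.4,0,0,0,0,0,0],[0.3,0,0,0,0,0,0],[0.3,0,0,0,0,0,0]]]' 40
```

```text
clock: 4.57
position: [474.6, 105.6, 8.1]
tcp_rot: [[0.939, 0.343, 0.001], [0.343, -0.939, -0.0], [0.001, 0.0, -1.0]]
force: [-1.8, -0.5, 6.8]
width: 0.644
```

```bash
python3 - <<'E'
from h import *
s=bot.read_state(); print(s["position"],s["force"],s["width"])
a=bot.camera("wrist")["color"]; b=bot.camera("scene")["color"][180:340,270:470]
cv2.imwrite("pics/g1.png",np.hstack([cv2.resize(a,(400,300)),cv2.resize(b,(375,300))]))
E
```

```text
[474.55160305 105.59058829   8.11592577] [-1.79979229 -0.49321402  6.81305712] 0.644435376018232
```

View pics/g1.png

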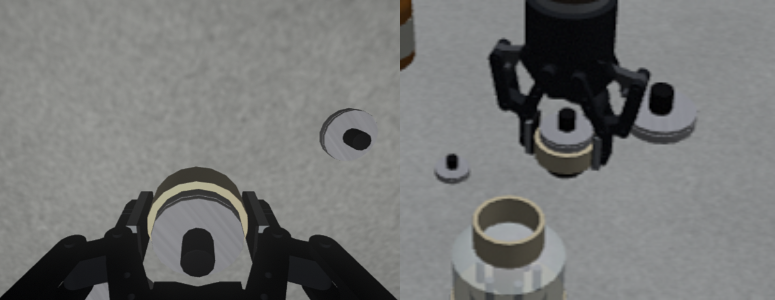

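The pads hold the collar on both sides, with the cap nested. I lift gently.

```bash
python3 -m jog '[[[0.3,0,0,0.3,0,0,0],[0.3,0,0,0.8,0,0,0],[0.3,0,0,1.5,0,0,0],[0.3,0,0,2,0,0,0],[0.3,0,0,2,0,0,0],[0.3,0,0,2,0,0,0],[0.3,0,0,2,0,0,0],[0.3,0,0,1.5,0,0,0],[0.3,0,0,0.6,0,0,0],[0.3,0,0,0.3,0,0,0]]]' && python3 -m jog '[[[0.3,0.5,0.2,0,0,0,0],[0.3,1.3,0.6,0,0,0,0],[0.3,2,0.9,0,0,0,0],[0.3,2,0.9,0,0,0,0],[0.3,2,0.9,0,0,0,0],[0.3,2,0.9,0,0,0,0],[0.3,1.5,0.7,0,0,0,0],[0.3,0.8,0.4,0,0,0,0],[0.3,0.3,0.1,0,0,0,0],[0.3,0,0,0,0,0,0]]]'; python3 - <<'E'
from h import *
s=bot.read_state(); print(s["position"],s["force"],s["width"])
for n in ["top","scene"]:
    c=bot.camera(n); cv2.imwrite(f"pics/{n}2.png",c["color"]); np.savez(n+"2.npz",**c)
    W=cloud(c); 
    for q in ["knob_center","jar_rim","collar_center"]:
        for r in bot.cut_out(q,n):
            m=r["mask"]&(c["depth"]>0); print(n,q,round(r["p"],2),np.round(r["xy"]),np.round(np.median(W[m],0)))
a=cv2.imread("pics/scene2.png")[180:400,220:460];b=cv2.imread("pics/top2.png")[90:310,160:400]
c=bot.camera("wrist"); cv2.imwrite("pics/w3.png",c["color"]); np.savez("w3.npz",**c)
cv2.imwrite("pics/c2.png",np.hstack([cv2.resize(a,(400,366)),cv2.resize(b,(400,366))]))
E
```

```text
clock: 5.5
position: [474.6, 105.7, 138.6]
tcp_rot: [[0.939, 0.343, 0.002], [0.343, -0.939, -0.0], [0.002, 0.001, -1.0]]
force: [-0.5, 0.4, -2.3]
width: 0.649
clock: 6.33
position: [597.7, 161.8, 135.5]
tcp_rot: [[0.939, 0.343, -0.003], [0.343, -0.939, -0.0], [-0.002, -0.001, -1.0]]
force: [-0.4, -0.4, -2.1]
width: 0.639
[597.68656784 161.782018   135.5458483 ] [-0.40225777 -0.43578301 -2.13865268] 0.6387399358860579
top knob_center 0.82 [337. 230.] [545.  36.   7.]
top knob_center 0.58 [285. 330.] [366. 125.  16.]
top knob_center 0.47 [255. 192.] [576. 167. 172.]
top collar_center 0.43 [251. 196.] [572. 172. 161.]
scene knob_center 0.96 [334. 235.] [601. 166. 175.]
scene knob_center 0.85 [409. 238.] [373. 138.  17.]
scene knob_center 0.69 [328. 326.] [652. 192.  59.]
scene knob_center 0.56 [295. 272.] [547.  38.   8.]
scene knob_center 0.48 [515. 358.] [484. 399.   8.]
scene jar_rim 0.71 [329. 323.] [652. 192.  60.]
scene collar_center 0.79 [334. 254.] [615. 174. 156.]
scene collar_center 0.49 [256. 188.] [ 473. -122.   64.]
```

View pics/c2.png

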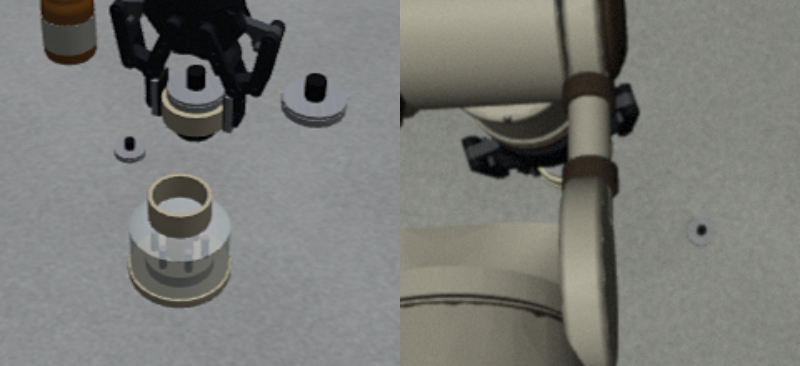

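View pics/w3.png

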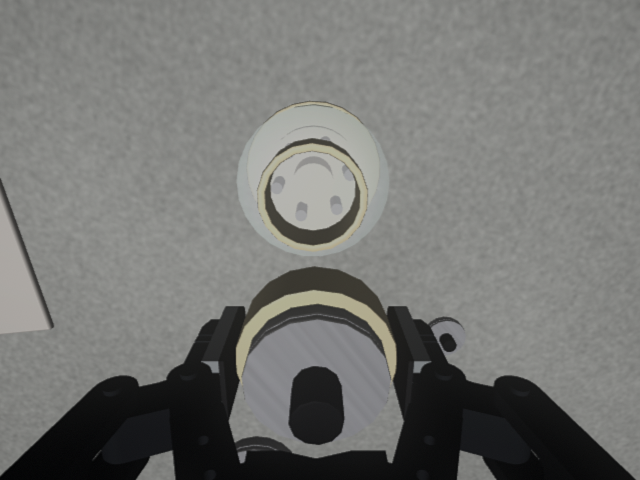

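The pair hangs upright in the fingers, with the cap still nested; the wrist view shows the jar mouth at (313,197) and the knob at (316,405). I measure both from the same picture.

```bash
python3 - <<'E'
from h import *
for f in ["w3","scene2"]:
    c=dict(np.load(f+".npz")); W=cloud(c).reshape(-1,3); W=W[c["depth"].ravel()>0]
    near=lambda x,y,r,a,b: W[(np.hypot(W[:,0]-x,W[:,1]-y)<r)&(W[:,2]>a)&(W[:,2]<b)]
    k=near(633,176,35,87,94); print(f,"rim",fitc(k),(k.max(0)+k.min(0))/2,np.median(k[:,2]))
    for a in range(150,196,3):
        k=near(598,162,27.,a,a+3)
        if len(k)>20: print(a,len(k),np.round((k.max(0)+k.min(0))/2,1),np.round((k.max(0)-k.min(0))/2,1),fitc(k))
E
```

```text
w3 rim (array([634.1, 176.7,  24.6]), 1.02, 2753) [633.79062161 176.59544961  89.58056683] 89.92942337010949
150 372 [611.  168.  151.5] [14.  20.9  1.5] (array([597. , 161.4,  27.5]), 0.16, 372)
153 401 [611.6 168.1 154.5] [13.2 20.8  1.5] (array([597. , 161.4,  27.5]), 0.15, 401)
156 435 [611.3 168.2 157.5] [13.6 20.7  1.5] (array([597. , 161.4,  27.5]), 0.14, 435)
159 502 [609.7 164.8 160.5] [15.3 24.1  1.5] (array([597.5, 161.8,  26.9]), 0.2, 502)
162 3334 [603.2 162.1 163.5] [21.7 26.8  1.5] (array([596.6, 161.3,  25.7]), 1.2, 3334)
165 573 [603.4 162.6 166.5] [17.2 25.2  1.5] (array([595.9, 160.9,  24.1]), 0.19, 573)
168 681 [603.6 165.8 169.5] [17.1 22.3  1.5] (array([595.6, 160.8,  24.3]), 0.25, 681)
171 7220 [596.6 162.7 172.5] [24.  25.3  1.5] (array([596.1, 160.9,  18.6]), 3.55, 7220)
174 4256 [597.1 163.  175.5] [23.5 25.1  1.5] (array([595. , 160.5,  17.8]), 3.41, 4256)
177 320 [596.8 171.  178.5] [ 8.6 17.1  1.5] (array([595.8, 160.9,   8.2]), 0.23, 320)
180 349 [597.  171.  181.5] [ 7.9 17.2  1.5] (array([596.2, 161. ,   7.9]), 0.21, 349)
183 361 [598.7 161.4 184.5] [5
[... 734 characters left out ...]
 160.6,  24.9]), 1.66, 156)
165 80 [606.9 161.4 166.5] [16.8 24.7  1.5] (array([594. , 159.2,  24.6]), 0.88, 80)
168 62 [599.3 164.2 169.6] [19.9 20.7  1.4] (array([594.4, 160.3,  23.5]), 0.94, 62)
171 133 [596.3 160.1 172.5] [23.3 24.4  1.5] (array([598. , 161.8,  19.3]), 2.4, 133)
174 359 [595.4 161.2 175.5] [23.5 23.3  1.5] (array([594.8, 160.1,  17.8]), 3.49, 359)
177 25 [591.2 155.4 178.5] [11.7 13.5  1.4] (array([591.6, 155.9,  12.3]), 0.9, 25)
180 21 [597.6 160.3 181.4] [6.1 7.1 1.4] (array([595.2, 160.2,   7.5]), 0.45, 21)
186 21 [597.7 162.8 187.5] [5.6 5.9 1.4] (array([595.5, 161.3,   6.6]), 0.62, 21)
189 69 [594.6 160.5 190.4] [8.1 7.2 1.4] (array([595.2, 160.8,   5.6]), 1.34, 69)
```

```bash
python3 -m jog '[[[0.3,0.6,0.25,0,0,0,0],[0.3,1.1,0.45,0,0,0,0],[0.3,1.1,0.45,0,0,0,0],[0.3,0.6,0.25,0,0,0,0],[0.3,0.3,0.15,0,0,0,0],[0.3,0,0,0,0,0,0],[0.3,0,0,0,0,0,0],[0.3,0,0,0,0,0,0],[0.3,0,0,0,0,0,0],[0.3,0,0,0,0,0,0]]]'
cat > m.py <<'E'
from h import *
import sys
s=bot.read_state(); print(s["position"],s["force"],s["width"])
P=s["position"]
for n in ["wrist","scene"]:
    c=bot.camera(n); cv2.imwrite(f"pics/{n}{sys.argv[1]}.png",c["color"])
    W=cloud(c).reshape(-1,3); W=W[c["depth"].ravel()>0]
    near=lambda x,y,r,a,b: W[(np.hypot(W[:,0]-x,W[:,1]-y)<r)&(W[:,2]>a)&(W[:,2]<b)]
    k=near(633.5,176.5,28.2,85,93.5)
    if len(k)>20: print(n,"rim/neck",fitc(k),fitc(k,26.5),np.median(k[:,2]),k[:,2].max())
    z=P[2]+17
    k=near(P[0],P[1],30,z-7,z+7)
    if len(k)>20: print("collar",fitc(k),fitc(k,27.8))
    k=near(P[0],P[1],30,z+21,z+35)
    if len(k)>20: print("knob",fitc(k),np.sort(k[:,2])[-8])
    k=near(P[0],P[1],29,z+7,z+13)
    if len(k)>20: print("collar top z",np.median(k[:,2]))
E
python3 m.py 4
```

```text
clock: 7.62
position: [634.7, 177.0, 137.3]
tcp_rot: [[0.939, 0.343, -0.0], [0.343, -0.939, -0.0], [-0.0, -0.0, -1.0]]
force: [0.7, -0.1, -1.9]
width: 0.643
[634.74456479 176.99527952 137.327859  ] [ 0.69098135 -0.09314651 -1.86768921] 0.6431010270592504
wrist rim/neck (array([634.7, 176.9,  24.6]), 1.02, 1453) (array([632.4, 176.1]), 1.13, 1453) 89.80692575426939 92.01140032013942
collar (array([632.7, 176.4,  28.9]), 0.24, 2521) (array([633.8, 176.8]), 0.19, 2521)
knob (array([487.8, 122. , 161.3]), 1.73, 3052) 189.31803066711333
collar top z 163.31445975238876
scene rim/neck (array([633.5, 177. ,  24.8]), 0.88, 445) (array([633.1, 176.8]), 1.74, 445) 90.19117394046948 93.47343125932584
collar (array([631.5, 175.4,  28.7]), 0.65, 326) (array([632.4, 175.8]), 0.58, 326)
knob (array([629. , 166.6,  19.2]), 4.12, 385) 188.51106765379902
collar top z 164.58785093172932
```

```bash
python3 -m jog '[[[0.3,0.07,0.05,-0.5,0,0,0],[0.3,0,0,-1,0,0,0],[0.3,0,0,-1,0,0,0],[0.3,0,0,-0.7,0,0,0],[0.3,0,0,-0.3,0,0,0],[0.3,0,0,0,0,0,0],[0.3,0,0,0,0,0,0],[0.3,0,0,0,0,0,0]]]'
python3 m.py 5; python3 - <<'E'
import cv2,numpy as np
a=cv2.imread("pics/scene5.png")[200:380,240:420];b=cv2.imread("pics/wrist5.png")
cv2.imwrite("pics/c5.png",np.hstack([cv2.resize(a,(400,400),interpolation=2),cv2.resize(b,(400,400))]))
E
```

```text
clock: 8.38
position: [636.2, 177.7, 102.8]
tcp_rot: [[0.939, 0.343, 0.001], [0.343, -0.939, 0.0], [0.001, 0.0, -1.0]]
force: [-0.1, 0.2, -1.9]
width: 0.638
[636.1686294  177.65831696 102.80348984] [-0.10478351  0.21664538 -1.89371028] 0.6381854760296378
wrist rim/neck (array([632.9, 176.4,  26.4]), 0.88, 1396) (array([632.8, 176.3]), 0.87, 1396) 89.64586957203261 91.73499837746938
collar (array([634. , 177. ,  28.9]), 0.24, 2518) (array([635.2, 177.4]), 0.19, 2518)
knob (array([484.3, 120.6, 166.5]), 1.78, 3092) 154.79614405630738
collar top z 128.7904266981194
scene rim/neck (array([633. , 176.6,  25.3]), 0.91, 250) (array([631.8, 175.7]), 0.87, 250) 90.1591435652482 93.43296896397061
collar (array([633.4, 176.3,  28.3]), 0.59, 313) (array([633.9, 176.5]), 0.56, 313)
knob (array([633.1, 170.7,  17.8]), 5.19, 417) 153.60847898284675
collar top z 130.39078773992577
```

View pics/c5.png

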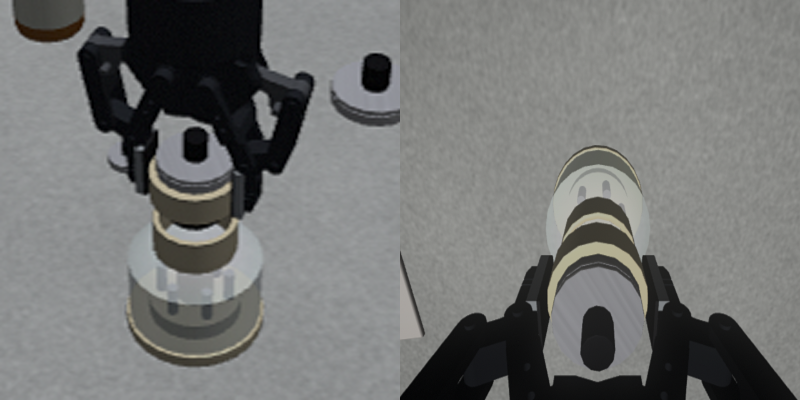

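The plug hangs just above the mouth and is concentric to about 1 mm, so I lower into the neck.

```bash
python3 -m jog '[[[0.3,-0.08,-0.05,-0.2,0,0,0],[0.3,0,0,-0.3,0,0,0],[0.3,0,0,-0.3,0,0,0],[0.3,0,0,-0.3,0,0,0],[0.3,0,0,-0.2,0,0,0],[0.3,0,0,0,0,0,0],[0.3,0,0,0,0,0,0]]]'; python3 -m jog '[[[0.3,0,0,-0.2,0,0,0],[0.3,0,0,0,0,0,0],[0.3,0,0,0,0,0,0]]]'; python3 -m jog '[[[0.3,0,0,-0.1,0,0,0],[0.3,0,0,0,0,0,0],[0.3,0,0,0,0,0,0]]]';python3 m.py 6
```

```text
clock: 9.07
position: [634.8, 177.1, 89.0]
tcp_rot: [[0.939, 0.343, -0.001], [0.343, -0.939, -0.0], [-0.001, -0.0, -1.0]]
force: [-0.8, 0.8, -2.2]
width: 0.639
clock: 9.32
position: [634.9, 177.1, 87.3]
tcp_rot: [[0.939, 0.343, -0.0], [0.343, -0.939, -0.0], [-0.0, -0.0, -1.0]]
force: [0.6, -0.3, -1.0]
width: 0.642
clock: 9.57
position: [634.9, 177.1, 86.3]
tcp_rot: [[0.939, 0.343, -0.0], [0.343, -0.939, 0.0], [-0.0, -0.0, -1.0]]
force: [-0.5, -0.1, -0.8]
width: 0.64
[634.90680258 177.11914583  86.27110379] [-0.51787804 -0.08430906 -0.77662847] 0.6400453674733765
wrist rim/neck (array([633.3, 176.5,  27.2]), 0.21, 474) (array([681.9, 191.1]), 2.63, 474) 87.31454776491296 93.49911928738884
collar (array([632.8, 176.5,  28.8]), 0.24, 2519) (array([633.9, 176.9]), 0.19, 2519)
knob (array([492. , 123.6, 156.9]), 1.76, 3082) 138.26415967249116
collar top z 112.23650931512302
scene rim/neck (array([631.7, 175.5,  26.9]), 0.4, 136) (array([632.1, 175.8]), 0.42, 136) 88.92645979594406 93.2446055776515
collar (array([631.3, 175.5,  28.8]), 0.64, 301) (array([632.4, 176. ]), 0.62, 301)
knob (array([630.1, 169.2,  16.7]), 4.5, 361) 137.9242088980552
collar top z 113.53921331947018
```

```bash
for i in 1; do python3 -m jog '[[[0.3,0,0,-0.1,0,0,0],[0.3,0,0,0,0,0,0],[0.3,0,0,0,0,0,0]]]'; python3 -m jog '[[[0.3,0,0,-0.07,0,0,0],[0.3,0,0,0,0,0,0],[0.3,0,0,0,0,0,0]]]'; done | egrep 'pos|force'; python3 m.py 7 | egrep 'top|knob|rim|col'
```

```text
position: [634.8, 177.1, 85.2]
force: [0.0, -0.0, -2.2]
position: [634.9, 177.1, 84.5]
force: [-0.4, 0.3, -2.4]
wrist rim/neck (array([632.1, 176.1,  28.7]), 0.47, 400) (array([634.4, 176.7]), 0.56, 400) 87.37236431612413 93.49863489456007
collar (array([632.8, 176.4,  28.9]), 0.24, 2520) (array([633.9, 176.9]), 0.19, 2520)
knob (array([498.9, 127.2, 149.3]), 1.79, 3095) 136.52257308964212
collar top z 110.48553558196798
scene rim/neck (array([632.7, 176. ,  26.5]), 0.56, 131) (array([632.6, 176. ]), 0.56, 131) 88.51176121129787 93.40930090035663
collar (array([631. , 175.3,  29.1]), 0.7, 303) (array([632.4, 175.9]), 0.67, 303)
knob (array([629.3, 167.8,  18.2]), 4.69, 350) 135.25100464926527
collar top z 111.77297347474618
```

No contact yet, so I continue in small steps.

```bash
python3 -m jog '[[[0.3,0,0,-0.05,0,0,0],[0.3,0,0,0,0,0,0],[0.3,0,0,0,0,0,0]]]'| egrep 'pos|force'; python3 -m jog '[[[0.3,0,0,-0.05,0,0,0],[0.3,0,0,0,0,0,0],[0.3,0,0,0,0,0,0]]]'| egrep 'pos|force'; 
```

```text
position: [635.0, 177.1, 84.2]
force: [0.4, 0.5, -1.2]
position: [635.1, 177.1, 84.2]
force: [-2.0, -0.2, 3.0]
```

```bash
python3 -m jog '[[[0.3,0,0,-0.03,0,0,0],[0.3,0,0,0,0,0,0],[0.3,0,0,0,0,0,0]]]'| egrep 'pos|force'
```

```text
position: [635.1, 177.2, 84.2]
force: [-3.8, -0.3, 6.0]
```

Contact shows at TCP z = 84.2, which matches the geometry: 8.1 on the bench, plus 76. The force is rising with no travel, so the lid is home and I release it slowly.

```bash
python3 -m jog '[[[0.6,0,0,0,0,0,0],[0.65,0,0,0,0,0,0],[0.68,0,0,0,0,0,0],[0.72,0,0,0,0,0,0],[0.76,0,0,0,0,0,0],[0.8,0,0,0,0,0,0],[0.9,0,0,0,0,0,0],[1,0,0,0,0,0,0],[1,0,0,0,0,0,0],[1,0,0,0,0,0,0]]]' 20; python3 m.py 8; python3 - <<'E'
import cv2,numpy as np
a=cv2.imread("pics/scene8.png")[200:380,240:420];b=cv2.imread("pics/wrist8.png")
cv2.imwrite("pics/c8.png",np.hstack([cv2.resize(a,(400,400),interpolation=2),cv2.resize(b,(400,400))]))
E
```

```text
clock: 11.85
position: [634.9, 177.1, 83.3]
tcp_rot: [[0.939, 0.343, 0.0], [0.343, -0.939, 0.0], [0.0, -0.0, -1.0]]
force: [0.9, -0.2, -0.7]
width: 1.002
[634.94992936 177.11785807  83.28385618] [ 0.87212444 -0.22097562 -0.65181229] 1.0018136987241721
wrist rim/neck (array([631.6, 175.7,  29.1]), 0.35, 172) (array([634.3, 176.3]), 0.44, 172) 86.08565853568065 93.46152693774525
collar (array([634.2, 176.9,  27.8]), 0.16, 2210) (array([634.2, 176.9]), 0.16, 2210)
knob (array([625.8, 173.7,  15.9]), 1.33, 2683) 135.25556203242724
collar top z 110.10610509209192
scene rim/neck (array([632.5, 175.9,  26.8]), 0.55, 137) (array([632.8, 176.2]), 0.56, 137) 88.35281128809949 93.45599821381016
collar (array([632.9, 176.2,  27.6]), 0.49, 307) (array([632.7, 176. ]), 0.49, 307)
knob (array([629.6, 173.7,  17.3]), 4.72, 472) 134.16061566848893
collar top z 111.21901212477259
```

View pics/c8.png

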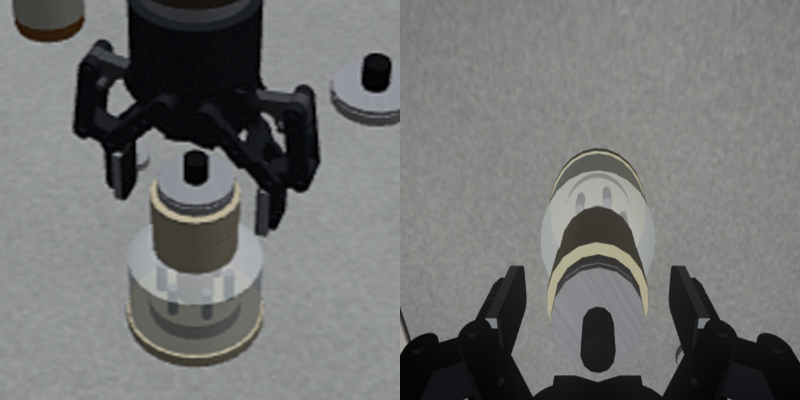

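The lid is flush on the neck and the fingers are clear of it: collar top at 110 and centred to 1 mm. I rise to knob height and close gently on the knob.

```bash
python3 -m jog '[[[1,0,0,0.5,0,0,0],[1,-0.05,0,1,0,0,0],[1,0,0,1.2,0,0,0],[1,0,0,0.8,0,0,0],[1,0,0,0.5,0,0,0],[0.6,0,0,0,0,0,0],[0.5,0,0,0,0,0,0],[0.4,0,0,0,0,0,0],[0.4,0,0,0,0,0,0]]]' 25; python3 m.py 9 | head -1; python3 - <<'E'
import cv2,numpy as np
a=cv2.imread("pics/scene9.png")[200:380,240:420];b=cv2.imread("pics/wrist9.png")
cv2.imwrite("pics/c9.png",np.hstack([cv2.resize(a,(400,400),interpolation=2),cv2.resize(b,(400,400))]))
E
```

```text
clock: 12.7
position: [633.9, 177.1, 122.5]
tcp_rot: [[0.939, 0.343, -0.001], [0.343, -0.939, -0.0], [-0.001, -0.0, -1.0]]
force: [-0.3, 0.1, 0.1]
width: 0.453
[633.90594566 177.0801472  122.48558274] [-0.33486529  0.0650169   0.095274  ] 0.4531196248011216
```

View pics/c9.png

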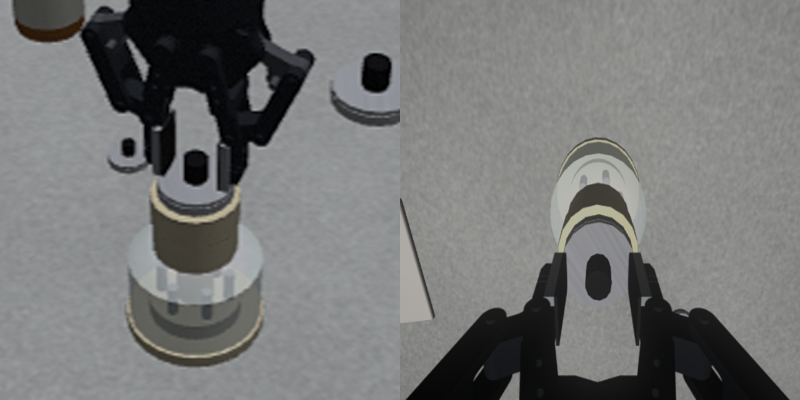

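The tips sit just above the cap and the knob is midway between them. Closing.

```bash
python3 -m jog '[[[0.3,0,0,0,0,0,0],[0.25,0,0,0,0,0,0],[0.2,0,0,0,0,0,0],[0.1,0,0,0,0,0,0],[0,0,0,0,0,0,0],[0,0,0,0,0,0,0],[0,0,0,0,0,0,0],[0,0,0,0,0,0,0]]]' 25; python3 m.py 10;  python3 - <<'E'
import cv2,numpy as np
a=cv2.imread("pics/scene10.png")[200:380,240:420];b=cv2.imread("pics/wrist10.png")
cv2.imwrite("pics/c10.png",np.hstack([cv2.resize(a,(400,400),interpolation=2),cv2.resize(b,(400,400))]))
E
```

```text
clock: 13.47
position: [634.4, 177.1, 123.3]
tcp_rot: [[0.939, 0.343, 0.0], [0.343, -0.939, 0.0], [0.0, -0.0, -1.0]]
force: [-0.5, -0.3, -1.3]
width: 0.171
[634.4462268  177.14831769 123.28427635] [-0.5011144  -0.29307    -1.27275021] 0.1712312916208951
wrist rim/neck (array([632.2, 175.9,  28.7]), 0.26, 25) (array([634.7, 176. ]), 0.33, 25) 85.85644909444007 93.43779174725556
collar (array([644.5, 180.9,  12.7]), 3.66, 3019) (array([662.4, 187.4]), 3.85, 3019)
knob (array([587.9, 160.2,  63. ]), 1.28, 3985) 175.25461880876907
collar top z 150.37061003269707
scene rim/neck (array([632.2, 175.8,  27. ]), 0.63, 137) (array([632.6, 176.2]), 0.65, 137) 88.61960060482946 93.48891326922718
collar (array([642.1, 181.7,  12.9]), 3.87, 280) (array([661.9, 187.6]), 3.87, 280)
knob (array([634.9, 180.9,  17. ]), 3.05, 254) 174.92915034061824
collar top z 150.12449383045393
```

View pics/c10.png

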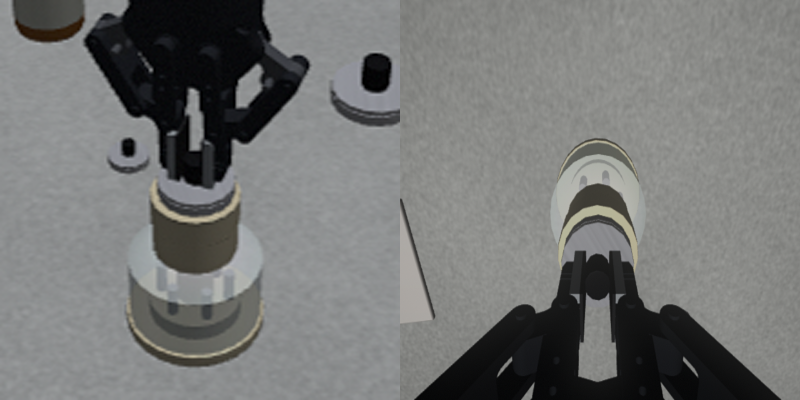

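The fingers hold the knob. I lift slowly and straight.

```bash
python3 -m jog '[[[0,0,0,0.1,0,0,0],[0,0,0,0.2,0,0,0],[0,0,0,0.3,0,0,0],[0,0,0,0.5,0,0,0],[0,0,0,0.8,0,0,0],[0,0,0,0.8,0,0,0],[0,0,0,0.5,0,0,0],[0,0,0,0,0,0,0]]]' 30; python3 m.py 11; python3 - <<'E'
import cv2,numpy as np
a=cv2.imread("pics/scene11.png")[180:360,240:420];b=cv2.imread("pics/wrist11.png")
cv2.imwrite("pics/c11.png",np.hstack([cv2.resize(a,(400,400),interpolation=2),cv2.resize(b,(400,400))]))
E
```

```text
clock: 14.23
position: [635.7, 177.3, 157.8]
tcp_rot: [[0.939, 0.343, 0.004], [0.343, -0.939, 0.0], [0.004, 0.001, -1.0]]
force: [-0.1, -0.2, -0.3]
width: 0.172
[635.70804951 177.26579049 157.78974404] [-0.13208537 -0.16520285 -0.32810379] 0.17180768838062094
collar (array([645.7, 181.1,  12.6]), 3.59, 3000) (array([663.8, 187.7]), 3.75, 3000)
knob (array([588.7, 160.2,  63.3]), 1.37, 3998) 209.78297152415206
collar top z 184.83497444286724
scene rim/neck (array([632.2, 176. ,  26.8]), 0.6, 136) (array([632.5, 176.2]), 0.64, 136) 88.19894771488666 93.41701087196343
collar (array([630.7, 181.3,  14.5]), 2.3, 308) (array([617. , 173.3]), 3.19, 308)
knob (array([635.6, 180.8,  17.2]), 3.18, 277) 209.49992410878696
collar top z 184.86625575159297
```

View pics/c11.png

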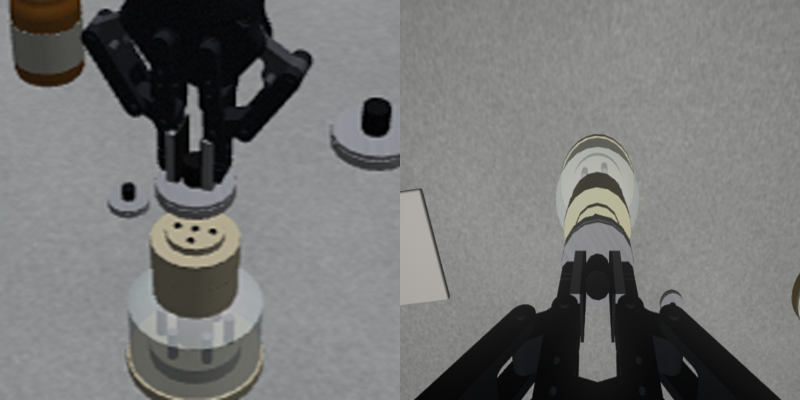

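The cap has come away level and the vented lid stays on the neck. I raise the rest of the way to 8 cm and settle.

```bash
python3 -m jog '[[[0,0,0,0.5,0,0,0],[0,0,0,1,0,0,0],[0,0,0,1.2,0,0,0],[0,0,0,1.1,0,0,0],[0,0,0,0.7,0,0,0],[0,0,0,0.3,0,0,0],[0,0,0,0,0,0,0],[0,0,0,0,0,0,0],[0,0,0,0,0,0,0],[0,0,0,0,0,0,0]]]'; python3 -m jog '[[[0,0,0,0,0,0,0],[0,0,0,0,0,0,0],[0,0,0,0,0,0,0],[0,0,0,0,0,0,0],[0,0,0,0,0,0,0],[0,0,0,0,0,0,0]]]'; python3 - <<'E'
from h import *
a=bot.camera("wrist"); c=bot.camera("scene"); im=c["color"]
for n,q in (("wrist",a),("scene",c)):
    W=cloud(q).reshape(-1,3); W=W[q["depth"].ravel()>0]
    near=lambda x,y,r,l,h: W[(np.hypot(W[:,0]-x,W[:,1]-y)<r)&(W[:,2]>l)&(W[:,2]<h)]
    for l,h,R in [(91,108.5,None),(107.5,112.5,0),(113,120,0),(186,194,None),(195,205,0)]:
        k=near(633.5,176.5,32,l,h)
        if len(k)>15: print(n,l,h,len(k),fitc(k) , np.round(np.median(k[:,2]),1))
    k=near(633.5,176.5,40,196,204)
    if len(k)>15:
        f=np.linalg.lstsq(np.c_[k[:,:2]-k[:,:2].mean(0),np.ones(len(k))],k[:,2],rcond=None)[0]; print("cap top slope",f)
cv2.imwrite("pics/c12.png",np.hstack([cv2.resize(im[160:360,230:430],(400,400),interpolation=2),cv2.resize(a["color"],(400,400))]))
E
```

```text
clock: 15.17
position: [633.9, 177.1, 202.3]
tcp_rot: [[0.939, 0.343, -0.002], [0.343, -0.939, -0.0], [-0.002, -0.0, -1.0]]
force: [-0.3, 0.1, -0.6]
width: 0.171
clock: 15.67
position: [634.4, 177.1, 203.3]
tcp_rot: [[0.939, 0.343, -0.0], [0.343, -0.939, 0.0], [-0.0, -0.0, -1.0]]
force: [0.4, -0.8, -0.8]
width: 0.167
wrist 91 108.5 462 (array([634.7, 177.1,  27.5]), 0.13, 462) 100.7
wrist 107.5 112.5 2521 (array([634.4, 177. ,  23.6]), 2.38, 2521) 110.1
wrist 113 120 2140 (array([638.3, 178.4,  11.5]), 3.07, 2140) 116.1
wrist 186 194 255 (array([633.5, 176.9,  23.7]), 0.17, 255) 192.4
wrist 195 205 4568 (array([632.4, 176.5,  20.2]), 3.01, 4568) 200.5
cap top slope [-1.72574304e-02 -5.38180574e-03  2.00429504e+02]
scene 91 108.5 362 (array([632.9, 176.2,  27.7]), 0.49, 362) 100.5
scene 107.5 112.5 428 (array([632.6, 176.2,  24.8]), 2.4, 428) 111.3
scene 113 120 468 (array([634.6, 177.8,  14.2]), 3.13, 468) 117.3
scene 186 194 53 (array([631.8, 176.1,  23.5]), 0.43, 53) 193.2
scene 195 205 497 (array([632.4, 177.3,  20.5]), 2.51, 497) 201.7
cap top slope [-5.56984873e-02 -5.36333242e-02  2.01215302e+02]
```

View pics/c12.png

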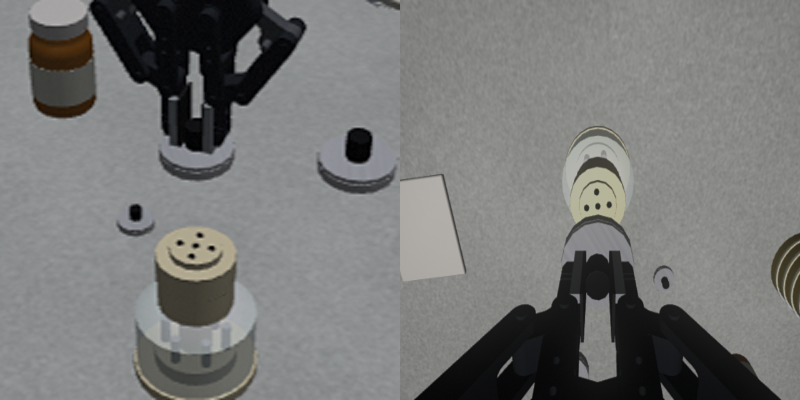

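The cap is held level 80 mm above its place, and the lid is seated (top at 110, centred). I hand the job in.

```bash
python3 - <<'E'
from h import *
print(bot.job_done()); s=bot.read_state(); print(s["clock"],s["position"],s["width"])
E
```

```text
the job is handed in; nothing more can be done
None
the job is handed in; nothing more can be done
```

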